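Index the barrel turntable by one nest

TASK

Bring the next lens barrel under the inspection scope: with the fingers push the locking pawl beside the hand wheel out of its catch by its short upright pin (towards the robot), push the hand wheel clockwise, seen from above, by its upright black handle through exactly one full turn, and push the pawl fully home again between the two catch pins. Push gently and grip or lift nothing; do not run the wheel backwards or well past its one turn, do not touch the barrels, and leave the other things on the bench where they are.

Things in the scene. Friction and masses are not known exactly. Their poses are not given: they have to be found in the camera images.
- indexer: turntable unit fixed to the bench, grey casting up to 30 mm high at the wheel's end. Origin: bench top under the hand wheel's axis; y axis from there to the turntable's axis (195 mm; radius 97 mm, top 50 mm up), x away from the robot. Turned by up to 0.2 rad. The scope and its post, 255 mm high, stand at x 0.03 to 0.12, y 0.22 to 0.30 in this frame
- wheel (a joint): hand wheel on an upright axis, rad: 0 at the start, grows clockwise seen from above; one turn reads 6.283. Steady drag 0.12 N m (2 N at the handle); it stays where it is left. It turns the turntable the same way by one sixth of its angle, so one turn moves it on by one of its six nests. Locked clockwise while the pawl is home (play 0.015 rad)
- wheel_axis (a point): point on the hand wheel's axis at the height of its rim, 85 mm above the bench. The wheel has an outer radius of 67 mm, the rim's top is 92 mm above the bench, the hub's screw head reaches 97 mm; three spokes
- wheel_handle (a point): the hand wheel's upright black handle, on the rim 60 mm from the axis, moving with the wheel: a post of 17 to 21 mm diameter from 92 to 143 mm above the bench; this point lies on its centre line, 118 mm above the bench. At the start it is on the robot's side of the wheel (the indexer's -x side)
- pawl (a joint): bent steel locking pawl swinging level about an upright pivot, rad: 0 home (tooth between the wheel's two catch pins), grows as its pin goes towards the robot (indexer's -x), stop at 0.42; clear of the catch pins from 0.28. Drag 0.09 N m (2 N at the pin); stays where it is left. Pushed home with the wheel up to 0.1 rad out of place, the tooth draws the wheel true
- pawl_pivot (a point): the pawl's pivot axis, 63 mm above the bench, 50 mm towards the robot from the wheel's axis and 82 mm to the right of it
- pawl_pin (a point): the upright black pin at the outer end of the pawl, 58 mm from its pivot (to the right of it, indexer's -y, when home), moving with it: 12 to 16 mm thick, from 68 to 116 mm above the bench; this point lies on its centre line 95 mm above the bench. It is free on all sides; the pawl's bars lie 58 to 68 mm above the bench
- station (a point): the checking station: point on the scope's axis where the middle of a barrel lies that is under the scope, 68 mm above the bench. The scope's lower end is 122 mm above the bench
- barrel_now_mid (a point): centre of the loose black lens barrel (53 mm diameter, 34 mm high) that is under the scope at the start; all barrels stand upright in three-pin nests on the turntable, 66 mm from its axis
- barrel_next_mid (a point): centre of the next barrel, one nest (60 degrees) counter-clockwise of the station at the start, in the nest to the left of it
- barrel_after_mid (a point): centre of the barrel after that, one nest further
- barrel_checked_mid (a point): centre of the barrel already checked, one nest clockwise of the station. The two nests beside the hand wheel are empty
- blower: loose rubber air blower, 47x119x47 mm, behind on the right; leave alone. Origin under its middle, on the bench top
- jar: loose glass jar of swabs, 58 mm diameter, 84 mm high, behind right; leave alone. Origin under its middle, on the bench top
- loupe: loose black eye loupe, 36 mm high, behind the wheel to the right; leave alone. Origin under its middle, on the bench top
- cap: loose black dust cap, 52 mm diameter, 8 mm high, on the bench in front of the casting; leave alone. Origin under its middle, on the bench top
- driver: loose screwdriver, 150 mm long, lying behind the casting; leave alone. Origin under its middle, on the bench top
- tweezers: loose tweezers, 126 mm long, front right; leave alone. Origin under its middle, on the bench top
Things that resemble listed ones, but are neither listed nor needed, are in the scene too. Leave any blue look-alike of the part that bears barrel_checked_mid alone.

How it is judged:
By the outcome, as a careful person would: the job done as asked, in the order asked, and still so for the second after the job is handed in, with the robot touching nothing.
It also fails if it takes over 64 s, if anything falls off the work surface, if the arm or the gripper's body presses on something with over 40 N, if the wrist force passes 120 N, or if a joint passes its speed limit or range.

ROBOT

A 6-joint arm with a two-finger parallel gripper is mounted at the origin on a cart in front of the work surface, level with it; the furniture and walls round the work are solid. World frame = base frame: x ahead of the robot, y to its left, z up, the work surface at z = 0. Lengths are in mm, angles in rad, forces in N, time in s.
With the tool pointing down it reaches from about 350 to 975 mm from the base axis. Payload 17.4 kg.
Tool frame: the origin (TCP) lies between the finger pads; the fingertips stand 8 mm ahead of it and the grasp point (between the pads) lies 11 mm behind it; y points along the fingers, x is the direction in which the jaws open and shut, and the axes are right-handed (so a half turn about y gives the same grasp; the last joint's range is limited). The gripper opens to 85 mm and grips with 20 to 120 N. Pads are 22 mm wide; open, the fingers measure 114 mm over their backs; the gripper's body (76 mm by 85 mm) begins 54 mm behind the grasp point. The pads swing forward as they close: fully open they stand 13 mm farther back than shut.
Start: joints at [1.087, 0.116, 1.442, -0, 1.584, -0.038], TCP at [291.055, 609.032, 239.303] pointing down, gripper open.
Joint ranges: [-2.83, 2.83], [-0.83, 2.19], [0.07, 2.5], [-1.14, 4.28], [0.01, 3], [-2.97, 2.97]. Speed limits (rad/s): [1.89, 1.89, 2.22, 3.14, 3.14, 3.14].

INTERFACE

Orientations are given as a rotation vector (axis times angle).
In Python, from workcell import monitor, optics, hand_in gives the robot as it stands.
- The arm moves only by the tool arm_command, never from a script. Its argument "deltas" is a list that holds one entry, the list of rows, each a list of 4 numbers: the shift along the tool's x, y, z as a fraction of full scale, then the turn about the tool's y as a fraction of full scale. A call has 1 to 5 rows; each row is the pose to reach, as a shift and turn from the pose commanded when the call began, along the tool's axes at that moment; what a row does not reach only later rows make up. Full scale, the value 1, is 0.12 m for a shift and 90 degrees for a turn. A row lasts 1/10 s, in which the tool goes at most 50 mm and 8.59 degrees, less where a joint would pass 70% of its speed; a pose out of reach is approached as far as the arm can. A call with a number of a shift or a turn outside -1 to 1 is refused whole. A call with a gripper value outside its range is refused whole. "grip" is the opening, from 0 (shut) to 1 (fully open), set as the call begins (left out, the last holds). The fingers move at their own pace and stop on an object; the grip force is fixed at half the most. Time passes only in rows, so rows that repeat a pose let the fingers close. It gives the time, the measured TCP pose, the force and the opening at its end, in the units of the state.
- monitor.sense(): the state, without advancing time (a new reading comes with each control period).
- optics.snapshot(name): name is "scene" or "side" or "wrist"; returns a dict with "color" (420x560x3 uint8, red, green, blue), "depth" (420x560 float32, mm along the optical axis (not along the pixel's ray), 0 where there is no reading), "K" (3x3 intrinsics, pixels), "R" (3x3) and "t" (3): a world point X has camera coordinates R X + t. Camera axes: x right, y down, z forward; pixel columns grow to the right and rows downward; lengths in mm; the calibration is good to about 2 mm. The wrist camera is an equidistant fisheye: a pixel r from the principal point sees the ray r / f radians off the axis. A picture is of the moment at which its call begins.
- hand_in(): hands the job in, once; it reports no verdict.
The state is a dict: "clock": time; "qpos": joint angles; "joint_velocities": joint speeds; "effort": joint torques, N m; "position": TCP position; "tool_rot": TCP orientation; "wrist_force": force on the tool from outside, world axes, zero at the start; "wrist_torque": the same for the moment, N m; "width": finger opening in mm.
Only numpy, scipy, OpenCV 4.12 (cv2) and the standard library are available. Lean on these libraries where they do the work, as an engineer would, in place of code of your own. Each camera call takes 0.05 s, during which the arm holds its last target. There are 200 camera calls.

## Working session

There is one attempt and no reset: what is moved stays moved. The work goes in short steps, Python scripts to look and compute and a tool call to move; the robot and the scene stay as the last step left them, time stands still between calls to the robot, and variables do not carry over. Pictures are saved under pics/ and viewed, about 8 in all and at most 12, crops included, and the job is handed in when it is done.

Besides the shell and the picture viewer there is one more tool, called after ">>>" by a JSON object that holds its "op" and its "data". arm_command: Moves the arm, as the interface text tells. Its arguments: {"type":"object","properties":{"deltas":{"type":"array"},"grip":{"type":"number"}},"required":["deltas"]}

```bash
mkdir -p pics
cat > h.py <<'E'
import numpy as np, cv2
from workcell import monitor, optics, hand_in
def snap(n,f):
    s=optics.snapshot(n); cv2.imwrite(f'pics/{f}.png',s['color'][:,:,::-1]); np.savez(f'pics/{f}.npz',**s); return s
def pts(s):
    d=s['depth'].astype(float); v,u=np.mgrid[:d.shape[0],:d.shape[1]]
    K=s['K']; c=np.stack([(u-K[0,2])/K[0,0]*d,(v-K[1,2])/K[1,1]*d,d],-1)
    return (c-s['t'])@s['R']
E
python3 - <<'E'
from h import *
a=snap('scene','s0');b=snap('side','d0')
for s in(a,b): print(s['K'][0,0],-s['R'].T@s['t'],s['R'][2])
st=monitor.sense();print(st)
cv2.imwrite('pics/both.png',np.hstack([cv2.resize(x['color'][:,:,::-1],(400,300)) for x in (a,b)]))
E
```

```text
398.9069719916926 [ 157.17586147 -699.25226483  841.66315104] [ 0.40787265  0.49344031 -0.76821648]
495.7985036934437 [  472.20559927 -1231.19639231   830.02963714] [ 0.03978353  0.81416646 -0.57926699]
{'clock': 0.1, 'qpos': array([ 1.08717496e+00,  1.16470145e-01,  1.44220411e+00, -1.34981582e-05,
        1.58397987e+00, -3.77960407e-02]), 'joint_velocities': array([ 0.00127526, -0.00036964,  0.00074764, -0.00113236, -0.00050861,
        0.00262003]), 'effort': array([ 4.18287473e-04, -7.33670712e+01, -6.33790398e+01, -1.47973783e-04,
        5.23929979e-03,  1.25864396e-06]), 'position': array([290.99843265, 608.87988839, 238.6108152 ]), 'tool_rot': array([-1.38828862, -0.87417207,  0.87566818]), 'wrist_force': array([-0.22551029, -0.14014342,  0.20136853]), 'wrist_torque': array([-0.00200687,  0.02743482, -0.0108578 ]), 'width': 85.30016892317661}
```

View pics/s0.png

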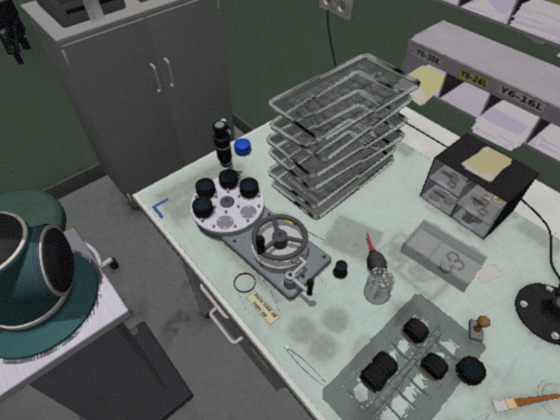

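View pics/d0.png

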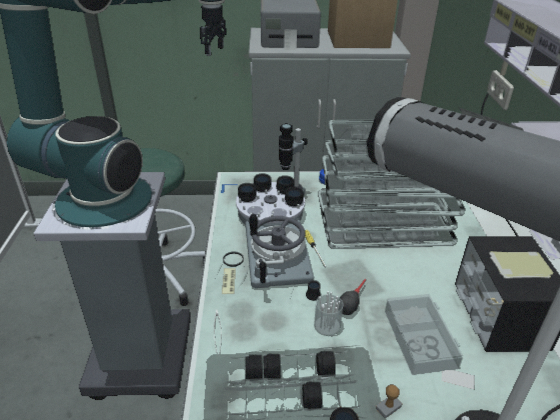

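Scene: wheel hub about (281,238), handle about (261,243), pawl pin about (310,287), turntable about (228,205). Side: handle about (253,225), pin about (263,270), hub about (277,237).

Run:
```python
from h import *
from scipy.spatial.transform import Rotation as R
from scipy.optimize import least_squares
print(R.from_rotvec(monitor.sense()['tool_rot']).as_matrix().round(3))
for f,boxes in (('s0',{'handle':(248,225,275,260),'pin':(300,274,320,300),'wheel':(240,205,315,275),'table':(180,165,275,250)}),('d0',{'handle':(245,208,262,238),'pin':(255,255,270,285),'wheel':(245,210,312,262),'table':(230,170,310,235)})):
    s=dict(np.load(f'pics/{f}.npz')); P=pts(s); g=s['color'].max(2)
    print(f)
    for k,(a,b,c,d) in boxes.items():
        p=P[b:d,a:c].reshape(-1,3); m=g[b:d,a:c].ravel(); z=p[:,2]
        if k=='handle': q=p[(m<60)&(z>98)&(z<150)]
        elif k=='pin': q=p[(m<60)&(z>72)&(z<122)]
        elif k=='wheel': q=p[(z>84)&(z<97)&(m>60)]
        else: q=p[(z>45)&(z<55)]
        if len(q)<5: print(k,len(q)); continue
        q=q[np.linalg.norm(q[:,:2]-np.median(q[:,:2],0),axis=1)<110]
        print(k,len(q),np.median(q,0).round(1),q.min(0).round(),q.max(0).round())
        if k=='wheel':
            # outer circle fit of rim
            fit=least_squares(lambda x:np.hypot(q[:,0]-x[0],q[:,1]-x[1])-x[2],[*np.median(q[:,:2],0),62],loss='soft_l1',f_scale=3); print('rim',fit.x.round(1))
        if k=='table':
            (c0,r)=cv2.minEnclosingCircle(q[:,:2].astype(np.float32)); print('tab',c0,r)
def crop(f,a,b,c,d,n):
    im=cv2.imread(f'pics/{f}.png')[b:d,a:c]; return cv2.resize(im,(400,600),interpolation=cv2.INTER_CUBIC)
cv2.imwrite('pics/c0.png',np.hstack([crop('s0',230,170,350,350,0),crop('d0',220,170,320,320,0)]))
```

```text
[[ 0.431 -0.    -0.902]
 [ 0.902 -0.001  0.431]
 [-0.001 -1.     0.   ]]
s0
handle 115 [ 441.6 -288.1  132.8] [ 436. -294.  100.] [ 450. -276.  145.]
pin 71 [ 464.1 -423.6  108.2] [ 460. -429.   72.] [ 472. -415.  118.]
wheel 947 [ 510.8 -284.2   90.5] [ 438. -344.   84.] [ 572. -214.   97.]
rim [ 504.7 -279.8   56.8]
table 1882 [ 482.8 -122.3   50.3] [ 393. -231.   45.] [582. -14.  55.]
tab (484.84136962890625, -121.24010467529297) 109.60107421875
d0
handle 124 [ 445.1 -288.   124.7] [ 435. -294.   98.] [ 454. -275.  146.]
pin 98 [ 466.2 -424.6   97.3] [ 460. -429.   73.] [ 473. -416.  118.]
wheel 756 [ 511.6 -284.6   90.7] [ 437. -343.   84.] [ 571. -213.   97.]
rim [ 506.2 -279.6   56.8]
table 1129 [ 484.3 -116.6   50.9] [ 393. -218.   45.] [584.  -8.  55.]
tab (489.9197692871094, -115.90359497070312) 108.2181167602539
```

View pics/c0.png

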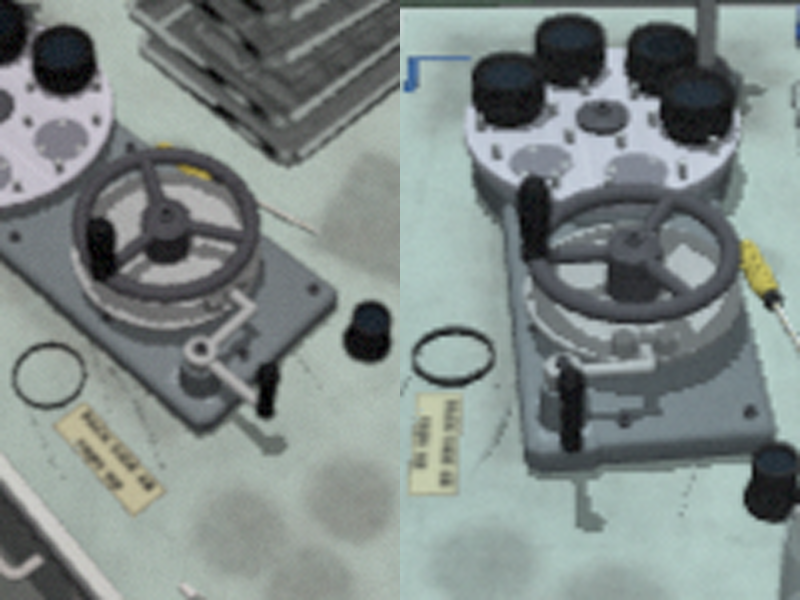

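The crop shows the wheel, handle on the robot side and pawl home. The measured points agree with the stated geometry: axis about (504.5,-279), handle (444.7,-285), pin (466.5,-422.5), and indexer yaw about 0.09. I'll shut the gripper, raise it and turn the tool's x axis to the indexer's x axis.

>>> {"op": "arm_command", "data": {"deltas": [[[0.0, -0.3, 0, 0.09], [0, -0.6, 0, 0.18], [0, -0.75, 0, 0.27], [0, -0.75, 0, 0.33], [0, -0.75, 0, 0.33]]], "grip": 0}}

```text
clock: 0.6
position: [291.1, 609.1, 329.5]
tool_rot: [-1.518, -0.474, 0.474]
wrist_force: [-0.3, -0.1, -1.0]
width: 12.3
```

>>> {"op": "arm_command", "data": {"deltas": [[[0, 0, 0, 0.09], [0, 0, 0, 0.18], [0, 0, 0, 0.27], [0, 0, 0, 0.329], [0, 0, 0, 0.329]]]}}

```text
clock: 1.1
position: [291.0, 608.9, 328.3]
tool_rot: [-1.571, -0.071, 0.072]
wrist_force: [-0.3, -0.6, -0.5]
width: 0.0
```

>>> {"op": "arm_command", "data": {"deltas": [[[0.3, 0, -0.33, 0], [0.6, 0, -0.67, 0], [0.8, 0, -1, 0]]]}}

```text
clock: 1.4
position: [395.9, 500.3, 328.2]
tool_rot: [-1.57, -0.075, 0.076]
wrist_force: [1.6, 0.3, -0.1]
width: 0.2
```

>>> {"op": "arm_command", "data": {"deltas": [[[0, 0, -0.33, 0], [0, 0, -0.67, 0], [0, 0, -1, 0]]]}}

```text
clock: 1.7
position: [405.7, 380.1, 328.5]
tool_rot: [-1.57, -0.074, 0.075]
wrist_force: [0.4, -0.0, 1.6]
width: -0.1
```

>>> {"op": "arm_command", "data": {"deltas": [[[0, 0, -0.33, 0], [0, 0, -0.67, 0], [0, 0, -1, 0]]]}}

```text
clock: 2.0
position: [416.1, 260.7, 328.8]
tool_rot: [-1.57, -0.075, 0.076]
wrist_force: [0.4, -0.1, -0.3]
width: 0.2
```

>>> {"op": "arm_command", "data": {"deltas": [[[0, 0, -0.33, 0], [0, 0, -0.67, 0], [0, 0, -1, 0]]]}}

```text
clock: 2.3
position: [426.9, 141.3, 328.9]
tool_rot: [-1.57, -0.075, 0.075]
wrist_force: [1.3, -0.0, -0.0]
width: 0.2
```

>>> {"op": "arm_command", "data": {"deltas": [[[0, 0, -0.33, 0], [0, 0, -0.67, 0], [0, 0, -1, 0]]]}}

```text
clock: 2.6
position: [437.6, 21.7, 329.0]
tool_rot: [-1.569, -0.075, 0.075]
wrist_force: [0.7, -0.1, 0.1]
width: -0.2
```

>>> {"op": "arm_command", "data": {"deltas": [[[0, 0, -0.33, 0], [0, 0, -0.67, 0], [0, 0, -1, 0]]]}}

```text
clock: 2.9
position: [448.4, -97.9, 329.0]
tool_rot: [-1.569, -0.075, 0.075]
wrist_force: [0.8, 0.1, 0.9]
width: 0.2
```

>>> {"op": "arm_command", "data": {"deltas": [[[0, 0, -0.33, 0], [0, 0, -0.67, 0], [0, 0, -1, 0]]]}}

```text
clock: 3.2
position: [459.2, -217.5, 328.9]
tool_rot: [-1.569, -0.075, 0.075]
wrist_force: [0.8, 0.5, -0.3]
width: 0.3
```

>>> {"op": "arm_command", "data": {"deltas": [[[0, 0, -0.33, 0], [0, 0, -0.67, 0], [0, 0, -1, 0]]]}}

```text
clock: 3.5
position: [470.0, -337.0, 328.8]
tool_rot: [-1.569, -0.074, 0.075]
wrist_force: [0.7, 0.8, 0.5]
width: -0.4
```

>>> {"op": "arm_command", "data": {"deltas": [[[0.1, 0.3, -0.33, 0], [0.2, 0.7, -0.67, 0], [0.2, 0.7, -0.7, 0], [0.2, 0.7, -0.7, 0]]]}}

```text
clock: 3.9
position: [501.1, -417.7, 240.9]
tool_rot: [-1.565, -0.07, 0.077]
wrist_force: [0.2, -0.0, 0.6]
width: 0.1
```

```bash
cat >> h.py <<'E'
AX=np.array([504.7,-278.8]); T=.09
def loc(p):
    d=np.asarray(p)[...,:2]-AX; c,s=np.cos(T),np.sin(T)
    return np.stack([d[...,0]*c+d[...,1]*s,-d[...,0]*s+d[...,1]*c],-1)
E
python3 - <<'E'
from h import *
st=monitor.sense();print(st['clock'],st['position'],loc(st['position']),st['qpos'],loc([466.5,-422.5]))
a=snap('scene','s1');b=snap('side','d1')
cr=lambda s,a,b:cv2.resize(s['color'][b:b+150,a:a+100,::-1],(400,600),interpolation=cv2.INTER_CUBIC)
cv2.imwrite('pics/c1.png',np.hstack([cr(a,240,170),cr(b,210,150)]))
E
```

```text
3.9 [ 501.1092882  -417.74098434  240.85203764] [ -16.06399333 -138.05592512] [-7.33942191e-01  7.03259452e-02  1.48793264e+00 -1.60571278e-04
  1.58928610e+00 -8.27424111e-01] [ -50.96094192 -139.68504715]
```

View pics/c1.png

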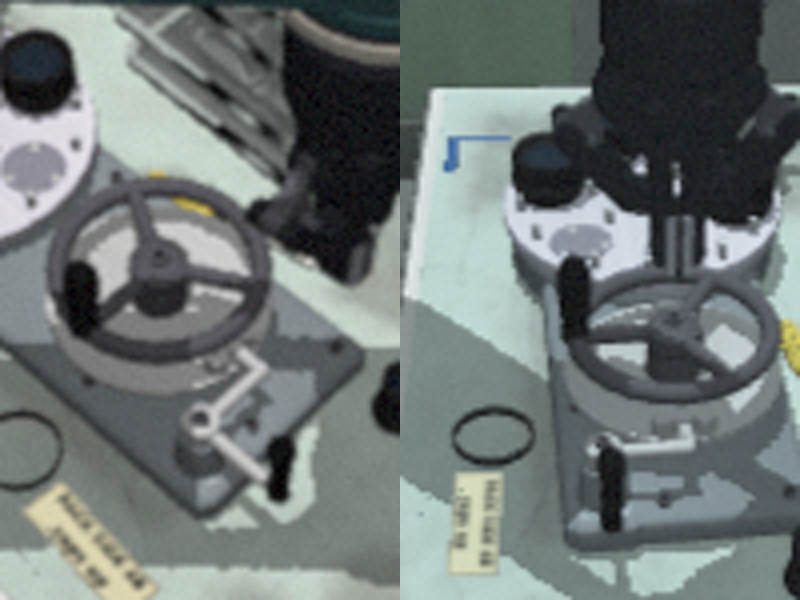

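The shut fingers, about 29 mm wide along x, hang behind the pin with clear space below. Going down to tip height of about 84 mm.

>>> {"op": "arm_command", "data": {"deltas": [[[0, 0.3, 0, 0], [0, 0.6, 0, 0], [0, 0.8, 0, 0], [0, 1.0, 0, 0]]]}}

```text
clock: 4.4
position: [502.0, -416.0, 126.0]
tool_rot: [-1.571, -0.074, 0.072]
wrist_force: [0.1, -0.1, -0.1]
width: 0.1
```

>>> {"op": "arm_command", "data": {"deltas": [[[0, 0.12, 0, 0], [0, 0.24, 0, 0], [0, 0.24, 0, 0]]]}}

```text
clock: 4.7
position: [501.5, -416.2, 95.6]
tool_rot: [-1.569, -0.071, 0.072]
wrist_force: [-0.3, 0.7, 0.3]
width: 0.1
```

>>> {"op": "arm_command", "data": {"deltas": [[[-0.03, 0, 0, 0], [-0.06, 0, 0, 0], [-0.09, 0, 0, 0], [-0.12, 0, 0, 0], [-0.12, 0, 0, 0]]]}}

```text
clock: 5.2
position: [487.1, -418.3, 97.0]
tool_rot: [-1.57, -0.071, 0.07]
wrist_force: [-0.6, 0.3, 0.2]
width: -0.4
```

>>> {"op": "arm_command", "data": {"deltas": [[[-0.02, 0, 0, 0], [-0.04, 0, 0, 0], [-0.05, 0, 0, 0]]]}}

```text
clock: 5.5
position: [481.3, -418.6, 96.6]
tool_rot: [-1.57, -0.071, 0.07]
wrist_force: [0.7, -1.0, 1.4]
width: -0.1
```

>>> {"op": "arm_command", "data": {"deltas": [[[-0.02, 0, 0, 0], [-0.04, 0, 0, 0], [-0.05, 0, 0, 0]]]}}

```text
clock: 5.8
position: [475.2, -419.0, 96.5]
tool_rot: [-1.569, -0.07, 0.071]
wrist_force: [2.5, 0.9, 0.9]
width: 0.2
```

Run:
```python
from h import *
st=monitor.sense();print(st['clock'],st['position'],loc(st['position']),st['wrist_force'])
for f,bx in(('scene',(285,260,335,320)),('side',(235,235,290,300))):
    s=snap(f,f+'2'); P=pts(s); g=s['color'].max(2); a,b,c,d=bx
    p=P[b:d,a:c].reshape(-1,3); m=g[b:d,a:c].ravel(); l=loc(p)
    q=(m<60)&(p[:,2]>72)&(p[:,2]<122)&(abs(l[:,1]+138)<25)
    for lo in(72,90,105): 
        k=q&(p[:,2]>lo)&(p[:,2]<lo+15); print(f,lo,k.sum(),l[k].min(0).round(1),l[k].max(0).round(1)) if k.sum() else 0
```

```text
5.8 [ 475.18885296 -419.00033434   96.46650533] [ -41.99271019 -136.98048707] [2.51579554 0.91280301 0.92857219]
scene 72 17 [ -68.6 -143.5] [ -62.9 -135.6]
scene 90 18 [ -70.3 -145.4] [ -48.2 -131.9]
scene 105 31 [ -70.5 -149.8] [ -42.3 -134.9]
side 72 26 [ -68.9 -143.4] [ -57.9 -135. ]
side 90 38 [ -68.9 -145.8] [ -31.7 -132.1]
side 105 62 [ -70.9 -146.1] [ -29.7 -131.9]
```

>>> {"op": "arm_command", "data": {"deltas": [[[-0.02, 0, 0, 0], [-0.04, 0, 0, 0], [-0.06, 0, 0, 0], [-0.075, 0, 0, 0], [-0.075, 0, 0, 0]]]}}

```text
clock: 6.4
position: [466.2, -420.0, 96.5]
tool_rot: [-1.57, -0.07, 0.071]
wrist_force: [1.2, 0.6, 0.1]
width: 0.1
```

```bash
cat > pin.py <<'E'
from h import *
import sys
def pin(n,x0=-95,x1=-40):
  for f,bx in(('scene',(285,260,335,320)),('side',(235,235,290,300))):
    s=snap(f,f+n); P=pts(s); g=s['color'].max(2); a,b,c,d=bx
    p=P[b:d,a:c].reshape(-1,3); m=g[b:d,a:c].ravel(); l=loc(p)
    k=(m<60)&(p[:,2]>72)&(p[:,2]<119)&(abs(l[:,1]+138)<25)&(l[:,0]>x0)&(l[:,0]<x1)
    print(f,k.sum(),l[k].min(0).round(1),l[k].max(0).round(1),np.median(l[k],0).round(1))
st=monitor.sense();print(st['clock'],st['position'],loc(st['position']),st['wrist_force'])
if len(sys.argv)>1: pin(*[sys.argv[1]]+[float(v) for v in sys.argv[2:]])
E
python3 pin.py 3
```

```text
6.4 [ 466.15889876 -419.96917791   96.46795926] [ -51.07319601 -137.13381029] [1.17296899 0.58392809 0.11719265]
scene 60 [ -79.9 -149.9] [ -51.5 -132.2] [ -75.9 -139. ]
side 130 [ -79.4 -147.7] [ -40.3 -131. ] [ -70.9 -137.9]
```

>>> {"op": "arm_command", "data": {"deltas": [[[0.1, 0, 0, 0], [0.1, -0.2, 0, 0], [0.1, -0.6, 0, 0], [0.1, -0.6, 0, 0]]]}}

```text
clock: 6.9
position: [480.6, -420.2, 175.2]
tool_rot: [-1.576, -0.075, 0.066]
wrist_force: [0.2, -0.9, 0.6]
width: 0.2
```

>>> {"op": "arm_command", "data": {"deltas": [[[-0.05, 0, 0.27, 0], [-0.1, 0, 0.54, 0], [-0.16, 0, 0.8, 0], [-0.16, 0, 0.8, 0]]]}}

```text
clock: 7.3
position: [450.8, -322.5, 169.0]
tool_rot: [-1.57, -0.072, 0.071]
wrist_force: [-0.4, -0.6, -0.5]
width: 0.2
```

>>> {"op": "arm_command", "data": {"deltas": [[[0, 0.2, 0, 0], [0, 0.44, 0, 0], [0, 0.44, 0, 0]]]}}

```text
clock: 7.6
position: [450.0, -324.3, 112.3]
tool_rot: [-1.567, -0.068, 0.074]
wrist_force: [-0.5, 0.0, 0.2]
width: -0.1
```

```bash
python3 pin.py 4
python3 - <<'E'
from h import *
s=dict(np.load('pics/side4.npz'));a=dict(np.load('pics/scene4.npz'))
cr=lambda s,a,b:cv2.resize(s['color'][b:b+150,a:a+100,::-1],(400,600),interpolation=cv2.INTER_CUBIC)
cv2.imwrite('pics/c4.png',np.hstack([cr(a,230,180),cr(s,220,150)]))
E
```

```text
7.6 [ 450.02120552 -324.28081745  112.34458668] [-58.54524469 -40.38229372] [-0.50056413  0.04297028  0.15161279]
scene 81 [ -79.9 -141.8] [ -65.4 -126.7] [ -76.  -136.2]
side 89 [ -79.4 -140.7] [ -66. -131.] [ -73.2 -137.1]
```

View pics/c4.png

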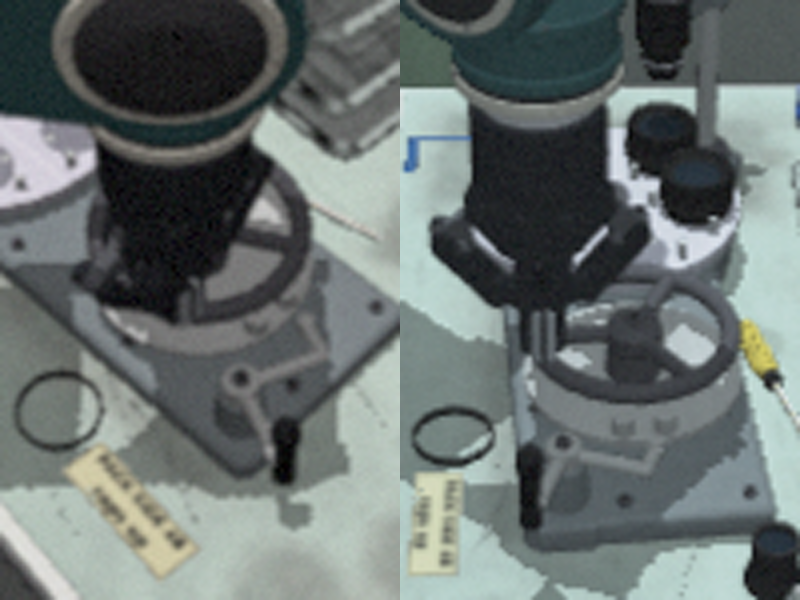

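The pawl is clear: pin at about (-72.5,-136) local, roughly 0.38 rad. The fingers stand behind the handle, on its -y side. I'll tabulate round steps for the circular push.

Run:
```python
import numpy as np
P=lambda a:60/120*np.array([-np.cos(a),np.sin(a)])
for k in range(12):
    a=-.55+.5*k; print(round(a,2),[[float(v) for v in (P(a+.1*j)-P(a)).round(3)] for j in range(1,6)])
```

```text
-0.55 [[-0.024, 0.044], [-0.043, 0.09], [-0.058, 0.138], [-0.068, 0.187], [-0.073, 0.236]]
-0.05 [[0.0, 0.05], [0.005, 0.1], [0.015, 0.149], [0.03, 0.196], [0.049, 0.242]]
0.45 [[0.024, 0.044], [0.052, 0.085], [0.084, 0.123], [0.12, 0.158], [0.159, 0.189]]
0.95 [[0.042, 0.027], [0.087, 0.05], [0.133, 0.068], [0.181, 0.081], [0.231, 0.09]]
1.45 [[0.05, 0.004], [0.1, 0.002], [0.149, -0.004], [0.198, -0.016], [0.245, -0.032]]
1.95 [[0.045, -0.021], [0.089, -0.046], [0.129, -0.075], [0.166, -0.109], [0.2, -0.146]]
2.45 [[0.03, -0.04], [0.056, -0.083], [0.077, -0.128], [0.094, -0.175], [0.106, -0.224]]
2.95 [[0.007, -0.049], [0.009, -0.099], [0.006, -0.149], [-0.002, -0.199], [-0.014, -0.247]]
3.45 [[-0.018, -0.047], [-0.04, -0.092], [-0.066, -0.134], [-0.097, -0.174], [-0.131, -0.21]]
3.95 [[-0.038, -0.033], [-0.079, -0.061], [-0.122, -0.086], [-0.168, -0.106], [-0.216, -0.121]]
4.45 [[-0.049, -0.011], [-0.099, -0.016], [-0.148, -0.017], [-0.198, -0.012], [-0.247, -0.003]]
4.95 [[-0.048, 0.014], [-0.094, 0.033], [-0.138, 0.056], [-0.18, 0.084], [-0.219, 0.116]]
```

>>> {"op": "arm_command", "data": {"deltas": [[[0.03, -0.03, 0.04, 0], [0.06, -0.03, 0.075, 0], [0.06, -0.03, 0.075, 0]]]}}

```text
clock: 8.0
position: [457.9, -315.0, 120.5]
tool_rot: [-1.571, -0.072, 0.07]
wrist_force: [0.4, 0.8, -0.3]
width: -0.0
```

>>> {"op": "arm_command", "data": {"deltas": [[[-0.024, 0, 0.044, 0], [-0.043, 0, 0.09, 0], [-0.058, 0, 0.138, 0], [-0.068, 0, 0.187, 0], [-0.073, 0, 0.236, 0]]]}}

```text
clock: 8.5
position: [445.7, -287.5, 119.5]
tool_rot: [-1.57, -0.071, 0.07]
wrist_force: [2.5, -2.6, 0.3]
width: -0.1
```

>>> {"op": "arm_command", "data": {"deltas": [[[0, 0, 0.05, 0], [0.005, 0, 0.1, 0], [0.015, 0, 0.149, 0], [0.03, 0, 0.196, 0], [0.049, 0, 0.242, 0]]]}}

```text
clock: 9.0
position: [449.0, -258.0, 119.3]
tool_rot: [-1.57, -0.07, 0.071]
wrist_force: [1.3, -3.1, 0.5]
width: -0.4
```

```bash
python3 pin.py 5
python3 - <<'E'
from h import *
s=dict(np.load('pics/side5.npz'));a=dict(np.load('pics/scene5.npz'))
cr=lambda s,a,b:cv2.resize(s['color'][b:b+150,a:a+100,::-1],(400,600),interpolation=cv2.INTER_CUBIC)
cv2.imwrite('pics/c5.png',np.hstack([cr(a,230,180),cr(s,220,150)]))
E
```

```text
9.0 [ 448.98562692 -258.0381821   119.33328899] [-53.62284006  25.6853163 ] [ 1.2807086  -3.05442313  0.47566304]
scene 72 [ -79.6 -140.9] [ -64.3 -128.4] [ -76.1 -136.3]
side 83 [ -79.3 -143. ] [ -66.2 -129.9] [ -73.3 -137.7]
```

View pics/c5.png

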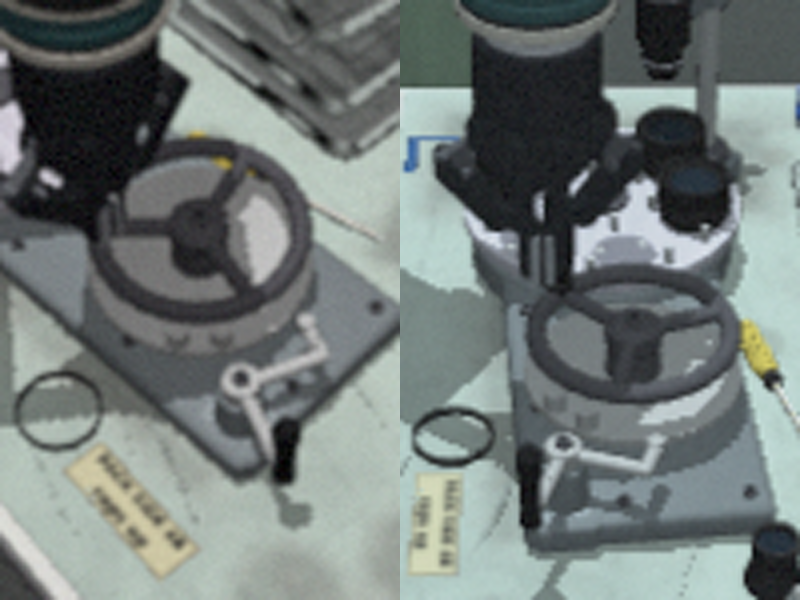

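The wheel turns under the handle push at about 3 N, and the pawl stays clear. Continuing.

>>> {"op": "arm_command", "data": {"deltas": [[[0.024, 0, 0.044, 0], [0.052, 0, 0.085, 0], [0.084, 0, 0.123, 0], [0.12, 0, 0.158, 0], [0.159, 0, 0.189, 0]]]}}

```text
clock: 9.6
position: [466.7, -234.9, 119.6]
tool_rot: [-1.572, -0.071, 0.069]
wrist_force: [0.7, -7.5, 0.8]
width: 0.1
```

>>> {"op": "arm_command", "data": {"deltas": [[[0.042, 0, 0.027, 0], [0.087, 0, 0.05, 0], [0.133, 0, 0.068, 0], [0.181, 0, 0.081, 0], [0.231, 0, 0.09, 0]]]}}

```text
clock: 10.1
position: [493.0, -220.7, 119.2]
tool_rot: [-1.569, -0.07, 0.071]
wrist_force: [-2.8, -2.3, -0.6]
width: -0.1
```

>>> {"op": "arm_command", "data": {"deltas": [[[0.05, 0, 0.004, 0], [0.1, 0, 0.002, 0], [0.149, 0, -0.004, 0], [0.198, 0, -0.016, 0], [0.245, 0, -0.032, 0]]]}}

```text
clock: 10.6
position: [522.6, -222.1, 119.1]
tool_rot: [-1.569, -0.07, 0.071]
wrist_force: [-3.7, -0.4, 0.3]
width: 0.1
```

>>> {"op": "arm_command", "data": {"deltas": [[[0.045, 0, -0.021, 0], [0.089, 0, -0.046, 0], [0.129, 0, -0.075, 0], [0.166, 0, -0.109, 0], [0.2, 0, -0.146, 0]]]}}

```text
clock: 11.1
position: [547.9, -237.7, 119.2]
tool_rot: [-1.57, -0.07, 0.071]
wrist_force: [-1.9, 0.3, -0.7]
width: 0.0
```

>>> {"op": "arm_command", "data": {"deltas": [[[0.03, 0, -0.04, 0], [0.056, 0, -0.083, 0], [0.077, 0, -0.128, 0], [0.094, 0, -0.175, 0], [0.106, 0, -0.224, 0]]]}}

```text
clock: 11.6
position: [563.0, -263.4, 119.3]
tool_rot: [-1.569, -0.071, 0.07]
wrist_force: [-2.3, 3.0, 0.9]
width: 0.2
```

>>> {"op": "arm_command", "data": {"deltas": [[[0.007, 0, -0.049, 0], [0.009, 0, -0.099, 0], [0.006, 0, -0.149, 0], [-0.002, 0, -0.199, 0], [-0.014, 0, -0.247, 0]]]}}

```text
clock: 12.1
position: [563.8, -293.2, 119.4]
tool_rot: [-1.57, -0.071, 0.07]
wrist_force: [-0.0, 3.1, 0.6]
width: -0.2
```

>>> {"op": "arm_command", "data": {"deltas": [[[-0.018, 0, -0.047, 0], [-0.04, 0, -0.092, 0], [-0.066, 0, -0.134, 0], [-0.097, 0, -0.174, 0], [-0.131, 0, -0.21, 0]]]}}

```text
clock: 12.6
position: [550.3, -319.7, 119.4]
tool_rot: [-1.57, -0.071, 0.07]
wrist_force: [1.0, 3.2, 0.2]
width: 0.1
```

>>> {"op": "arm_command", "data": {"deltas": [[[-0.038, 0, -0.033, 0], [-0.079, 0, -0.061, 0], [-0.122, 0, -0.086, 0], [-0.168, 0, -0.106, 0], [-0.216, 0, -0.121, 0]]]}}

```text
clock: 13.1
position: [525.5, -336.2, 119.4]
tool_rot: [-1.57, -0.071, 0.07]
wrist_force: [1.5, 1.5, 0.3]
width: -0.1
```

>>> {"op": "arm_command", "data": {"deltas": [[[-0.049, 0, -0.011, 0], [-0.099, 0, -0.016, 0], [-0.148, 0, -0.017, 0], [-0.198, 0, -0.012, 0], [-0.247, 0, -0.003, 0]]]}}

```text
clock: 13.6
position: [495.9, -339.1, 119.4]
tool_rot: [-1.57, -0.071, 0.071]
wrist_force: [2.5, 0.1, 0.1]
width: -0.1
```

```bash
python3 pin.py 6
python3 - <<'E'
from h import *
s=dict(np.load('pics/side6.npz'));a=dict(np.load('pics/scene6.npz'))
cr=lambda s,a,b:cv2.resize(s['color'][b:b+150,a:a+100,::-1],(400,600),interpolation=cv2.INTER_CUBIC)
cv2.imwrite('pics/c6.png',np.hstack([cr(a,230,180),cr(s,220,150)]))
E
```

```text
13.6 [ 495.89008824 -339.1036104   119.35532233] [-14.19425671 -59.26772351] [2.53995316 0.05133498 0.09383183]
scene 75 [ -79.8 -141.7] [ -65.3 -126.9] [ -76.  -136.3]
side 84 [ -79.4 -140.7] [ -66.2 -132.4] [ -73.4 -137.6]
```

View pics/c6.png

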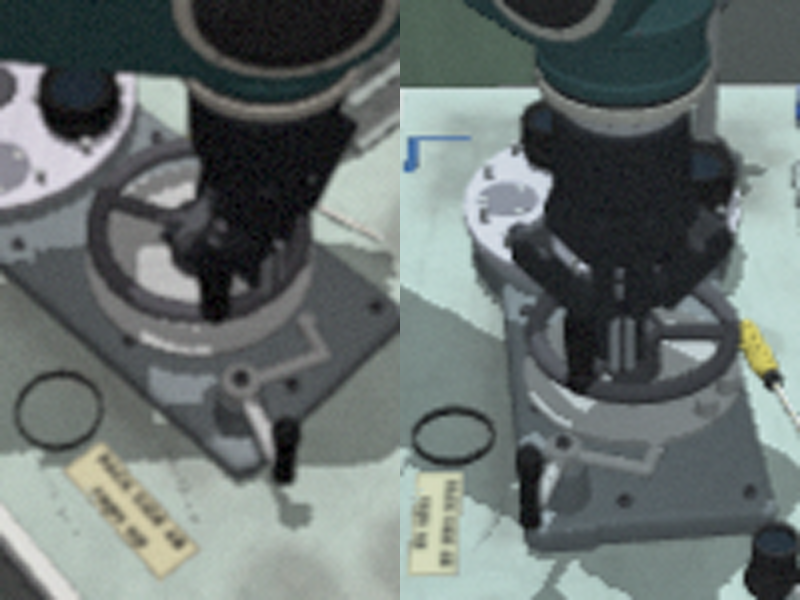

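The handle is at roughly 5.4 rad with the pusher behind it. One more half radian, then I measure.

>>> {"op": "arm_command", "data": {"deltas": [[[-0.048, 0, 0.014, 0], [-0.094, 0, 0.033, 0], [-0.138, 0, 0.056, 0], [-0.18, 0, 0.084, 0], [-0.219, 0, 0.116, 0]]]}}

```text
clock: 14.2
position: [468.6, -327.2, 119.3]
tool_rot: [-1.57, -0.071, 0.07]
wrist_force: [3.9, -0.7, -0.6]
width: 0.4
```

```bash
cat > hd.py <<'E'
from h import *
import sys
n=sys.argv[1]
st=monitor.sense();p0=st['position'];print(st['clock'],p0.round(1),loc(p0).round(1),st['wrist_force'].round(1))
for f in('scene','side'):
    s=snap(f,f+n); P=pts(s); g=s['color'].max(2); l=loc(P); z=P[...,2]
    r=np.hypot(l[...,0],l[...,1]); a=np.arctan2(l[...,1],-l[...,0])
    for lo,hi in((98,140),(98,112),(112,125)):
        k=(g<60)&(z>lo)&(z<hi)&(abs(r-60)<16)&(a>-.9)&(a<.6)
        if len(sys.argv)<3: k&=(a>np.arctan2(loc(p0)[1],-loc(p0)[0])+.22)
        if k.sum()>4:print(f,lo,k.sum(),'min',l[k].min(0).round(1),'max',l[k].max(0).round(1),'amax',a[k].max().round(3),'amin',a[k].min().round(3))
E
python3 hd.py 7
python3 - <<'E'
import numpy as np,sys
sys.argv=['hd','0','x']
from h import *
for f in('s0','d0'):
    s=dict(np.load(f'pics/{f}.npz')); P=pts(s); g=s['color'].max(2); l=loc(P); z=P[...,2]
    r=np.hypot(l[...,0],l[...,1]); a=np.arctan2(l[...,1],-l[...,0])
    for lo,hi in((98,140),(98,112),(112,125)):
        k=(g<60)&(z>lo)&(z<hi)&(abs(r-60)<16)&(a>-.9)&(a<.6)
        print('init',f,lo,k.sum(),l[k].min(0).round(1),l[k].max(0).round(1),'amax',a[k].max().round(3),'amin',a[k].min().round(3))
E
```

```text
14.2 [ 468.6 -327.2  119.3] [-40.3 -44.9] [ 3.9 -0.7 -0.6]
scene 98 31 min [-62.  -37.4] max [-50.6 -23.9] amax -0.378 amin -0.616
scene 98 15 min [-60.9 -36.4] max [-50.6 -23.9] amax -0.378 amin -0.616
scene 112 16 min [-62.  -37.4] max [-54.3 -25.3] amax -0.392 amin -0.598
side 98 54 min [-62.3 -37.7] max [-48.8 -23.6] amax -0.364 amin -0.589
side 98 18 min [-60.2 -34. ] max [-48.8 -26.7] amax -0.418 amin -0.589
side 112 18 min [-62.3 -35.4] max [-53.4 -23.6] amax -0.364 amin -0.565
init s0 98 85 [-69.2  -9.3] [-55.8   8.2] amax 0.128 amin -0.156
init s0 98 19 [-67.8  -8.2] [-55.8   3. ] amax 0.045 amin -0.142
init s0 112 23 [-68.7  -9.1] [-57.5   6.3] amax 0.094 amin -0.156
init d0 98 110 [-69.5  -9.9] [-50.6   4.2] amax 0.063 amin -0.164
init d0 98 31 [-67.5  -9.9] [-50.8   4. ] amax 0.059 amin -0.161
init d0 112 33 [-69.4  -9.7] [-50.7   3.8] amax 0.054 amin -0.164
```

>>> {"op": "arm_command", "data": {"deltas": [[[-0.029, 0, 0.028, 0], [-0.056, 0, 0.058, 0], [-0.08, 0, 0.091, 0], [-0.1, 0, 0.127, 0], [-0.118, 0, 0.164, 0]]]}}

```text
clock: 14.8
position: [452.8, -308.9, 119.3]
tool_rot: [-1.57, -0.07, 0.071]
wrist_force: [1.7, -1.9, -0.7]
width: -0.2
```

```bash
python3 hd.py 8
```

```text
14.8 [ 452.8 -308.9  119.3] [-54.4 -25.3] [ 1.7 -1.9 -0.7]
scene 98 11 min [-66.8 -13.1] max [-58.7   0.8] amax 0.014 amin -0.207
scene 98 10 min [-66.8 -13.1] max [-61.4  -4.8] amax -0.073 amin -0.207
side 98 11 min [-68.1 -11.5] max [-61.3  -4.6] amax -0.068 amin -0.178
```

>>> {"op": "arm_command", "data": {"deltas": [[[-0.005, 0, 0.012, 0], [-0.01, 0, 0.025, 0], [-0.01, 0, 0.025, 0]]]}}

```text
clock: 15.2
position: [451.6, -306.2, 119.3]
tool_rot: [-1.57, -0.071, 0.071]
wrist_force: [0.1, -0.1, 0.3]
width: 0.3
```

>>> {"op": "arm_command", "data": {"deltas": [[[0, 0, -0.06, 0], [0, -0.05, -0.12, 0], [0, -0.4, -0.12, 0], [0, -0.7, -0.12, 0], [0, -0.7, -0.12, 0]]]}}

```text
clock: 15.7
position: [454.2, -322.2, 209.1]
tool_rot: [-1.574, -0.074, 0.066]
wrist_force: [1.0, -0.1, 0.4]
width: 0.1
```

>>> {"op": "arm_command", "data": {"deltas": [[[-0.3, 0, -0.3, 0], [-0.6, 0, -0.6, 0], [-0.6, 0, -0.9, 0], [-0.6, 0, -0.9, 0]]]}}

```text
clock: 16.1
position: [389.6, -438.3, 202.7]
tool_rot: [-1.57, -0.067, 0.068]
wrist_force: [0.6, -0.0, 0.2]
width: 0.3
```

```bash
python3 hd.py 9 x; python3 pin.py 9b
python3 - <<'E'
from h import *
s=dict(np.load('pics/side9.npz'));a=dict(np.load('pics/scene9.npz'))
cr=lambda s,a,b:cv2.resize(s['color'][b:b+150,a:a+100,::-1],(400,600),interpolation=cv2.INTER_CUBIC)
cv2.imwrite('pics/c9.png',np.hstack([cr(a,230,180),cr(s,220,150)]))
E
```

```text
16.1 [ 389.6 -438.3  202.7] [-128.9 -148.5] [ 0.6 -0.   0.2]
scene 98 73 min [-70. -14.] max [-59.4   3.1] amax 0.046 amin -0.215
scene 98 16 min [-67.2 -11.5] max [-59.4   1.2] amax 0.018 amin -0.188
scene 112 24 min [-68.9 -12.6] max [-59.7   3.1] amax 0.046 amin -0.204
side 98 98 min [-67.8 -15.4] max [-51.1  -2.4] amax -0.035 amin -0.239
side 98 25 min [-67.8 -11.8] max [-53.7  -2.4] amax -0.035 amin -0.206
side 112 30 min [-67.8 -12.5] max [-51.1  -4. ] amax -0.059 amin -0.228
16.2 [ 390.45047825 -435.43780268  202.68358335] [-127.86550188 -145.73526641] [0.36781689 0.29865191 0.42670491]
scene 80 [ -79.8 -141.7] [ -64.5 -126.6] [ -76.  -136.6]
side 88 [ -79.3 -141.1] [ -66.1 -129.8] [ -73.2 -137.5]
```

View pics/c9.png

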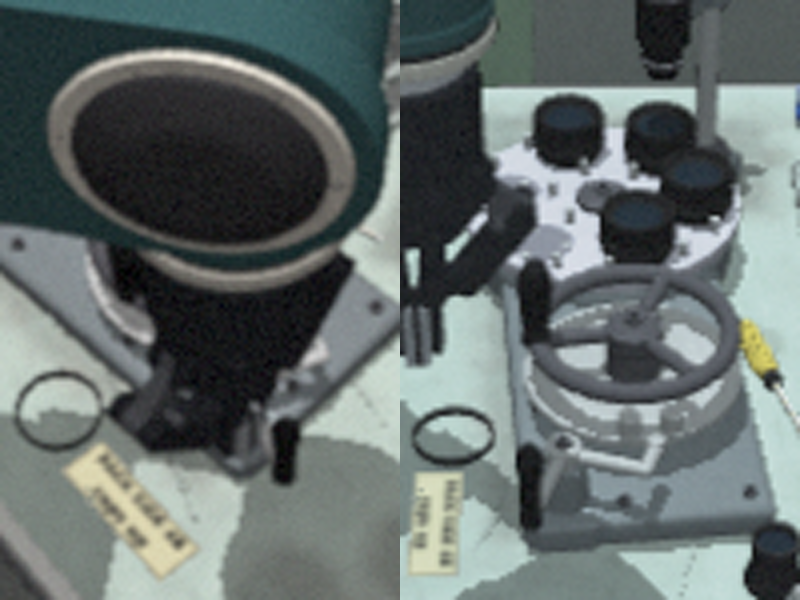

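Side view: the checked barrel has moved on by one nest and the handle is back on the robot's side, about 0.06 rad short of a full turn. I'll give one more small push of about 3 mm by reversing the same commands.

>>> {"op": "arm_command", "data": {"deltas": [[[0.2, 0, 0.3, 0], [0.4, 0, 0.6, 0], [0.6, 0, 0.9, 0], [0.6, 0, 0.9, 0], [0.6, 0, 0.9, 0]]]}}

```text
clock: 16.8
position: [453.4, -319.3, 203.6]
tool_rot: [-1.57, -0.073, 0.073]
wrist_force: [-0.2, -0.3, -0.3]
width: -0.1
```

>>> {"op": "arm_command", "data": {"deltas": [[[0, 0.25, 0, 0], [0, 0.5, 0, 0], [0, 0.7, 0, 0], [0, 0.7, 0, 0]]]}}

```text
clock: 17.2
position: [451.3, -320.3, 116.0]
tool_rot: [-1.567, -0.067, 0.073]
wrist_force: [0.4, -0.7, 0.0]
width: -0.1
```

>>> {"op": "arm_command", "data": {"deltas": [[[0, 0, 0.05, 0], [0, 0, 0.1, 0], [0, 0, 0.13, 0], [0, 0, 0.147, 0], [0, 0, 0.147, 0]]]}}

```text
clock: 17.7
position: [451.6, -302.9, 120.1]
tool_rot: [-1.57, -0.072, 0.07]
wrist_force: [0.6, 0.0, -0.4]
width: 0.5
```

>>> {"op": "arm_command", "data": {"deltas": [[[0, 0, -0.06, 0], [0, -0.05, -0.12, 0], [0, -0.4, -0.12, 0], [0, -0.7, -0.12, 0], [0, -0.7, -0.12, 0]]]}}

```text
clock: 18.2
position: [453.9, -319.0, 209.1]
tool_rot: [-1.574, -0.075, 0.066]
wrist_force: [0.5, 0.3, 0.3]
width: -0.2
```

>>> {"op": "arm_command", "data": {"deltas": [[[-0.3, 0, -0.3, 0], [-0.6, 0, -0.6, 0], [-0.6, 0, -0.95, 0], [-0.6, 0, -0.95, 0], [-0.6, 0, -0.95, 0]]]}}

```text
clock: 18.7
position: [390.7, -438.3, 202.5]
tool_rot: [-1.568, -0.069, 0.07]
wrist_force: [-0.5, 0.9, -0.7]
width: -0.2
```

```bash
python3 hd.py 10 x; python3 pin.py 10b
```

```text
18.7 [ 390.7 -438.3  202.5] [-127.9 -148.6] [-0.5  0.9 -0.7]
scene 98 82 min [-68.7 -10.3] max [-52.9   5.3] amax 0.078 amin -0.169
scene 98 21 min [-67.9  -8.4] max [-56.7   5.1] amax 0.078 amin -0.145
scene 112 26 min [-68.7 -10. ] max [-52.9   5.3] amax 0.078 amin -0.169
side 98 107 min [-69.5 -11.1] max [-50.6   6.7] amax 0.097 amin -0.187
side 98 29 min [-67.6  -9. ] max [-50.9   0.9] amax 0.013 amin -0.147
side 112 33 min [-69.5 -11.1] max [-50.6   4.1] amax 0.06 amin -0.187
18.8 [ 391.23831973 -437.01666122  203.07240155] [-127.22275453 -147.37854493] [-0.41801719  0.49406983 -0.08570071]
scene 78 [ -79.6 -141.5] [ -65.  -126.8] [ -75.6 -136.2]
side 89 [ -79.3 -141.6] [ -66.  -132.1] [ -73.1 -137.3]
```

Wheel now within about 0.02 rad of one turn. Moving to the pin's robot side to push the pawl home.

>>> {"op": "arm_command", "data": {"deltas": [[[0.14, 0.25, 0.08, 0], [0.14, 0.5, 0.08, 0], [0.14, 0.75, 0.08, 0], [0.14, 0.89, 0.08, 0], [0.14, 0.89, 0.08, 0]]]}}

```text
clock: 19.4
position: [406.6, -425.2, 94.5]
tool_rot: [-1.567, -0.07, 0.073]
wrist_force: [-0.6, 1.2, 1.2]
width: -0.4
```

>>> {"op": "arm_command", "data": {"deltas": [[[0.03, 0, 0, 0], [0.06, 0, 0, 0], [0.09, 0, 0, 0], [0.12, 0, 0, 0], [0.14, 0, 0, 0]]]}}

```text
clock: 19.9
position: [424.1, -425.0, 97.0]
tool_rot: [-1.57, -0.071, 0.071]
wrist_force: [-2.6, -3.2, 1.7]
width: 0.1
```

>>> {"op": "arm_command", "data": {"deltas": [[[0.025, 0, 0, 0], [0.05, 0, 0, 0], [0.075, 0, 0, 0], [0.1, 0, 0, 0], [0.1, 0, 0, 0]]]}}

```text
clock: 20.4
position: [436.1, -423.6, 96.4]
tool_rot: [-1.569, -0.071, 0.071]
wrist_force: [-0.1, 0.3, 0.0]
width: -0.2
```

```bash
python3 pin.py 11 -75 -30
```

```text
20.4 [ 436.12201434 -423.5869177    96.44731386] [ -81.31367035 -138.03723653] [-0.12196487  0.26685402  0.03359039]
scene 12 [ -73.8 -150.3] [ -60.3 -142. ] [ -62.  -143.7]
side 119 [ -73.5 -147.5] [ -53.2 -135.4] [ -60.5 -141.6]
```

>>> {"op": "arm_command", "data": {"deltas": [[[0.015, 0, 0, 0], [0.03, 0, 0, 0], [0.045, 0, 0, 0], [0.055, 0, 0, 0], [0.055, 0, 0, 0]]]}}

```text
clock: 21.0
position: [442.5, -423.2, 96.5]
tool_rot: [-1.57, -0.071, 0.071]
wrist_force: [-0.6, -0.7, 0.2]
width: -0.4
```

>>> {"op": "arm_command", "data": {"deltas": [[[0.006, 0, 0, 0], [0.012, 0, 0, 0], [0.012, 0, 0, 0]]]}}

```text
clock: 21.3
position: [443.8, -423.1, 96.5]
tool_rot: [-1.57, -0.071, 0.071]
wrist_force: [-0.3, -0.9, -0.1]
width: -0.1
```

```bash
python3 pin.py 12 -70 -30
```

```text
21.3 [ 443.7734354  -423.05325295   96.51735536] [ -73.64525162 -138.19343029] [-0.26742643 -0.88218927 -0.12978458]
scene 19 [ -69.6 -151.1] [ -51.6 -143.1] [ -55.2 -145.1]
side 118 [ -65.  -147.5] [ -44.7 -130.8] [ -53.9 -142.8]
```

Not yet at a stop. Continuing in steps of about 1 mm until the force rises.

>>> {"op": "arm_command", "data": {"deltas": [[[0.005, 0, 0, 0], [0.01, 0, 0, 0], [0.01, 0, 0, 0]]]}}

```text
clock: 21.7
position: [445.0, -422.9, 96.5]
tool_rot: [-1.57, -0.071, 0.071]
wrist_force: [-2.3, -1.1, 0.6]
width: 0.1
```

>>> {"op": "arm_command", "data": {"deltas": [[[0.005, 0, 0, 0], [0.008, 0, 0, 0], [0.008, 0, 0, 0]]]}}

```text
clock: 22.0
position: [445.8, -422.9, 96.5]
tool_rot: [-1.57, -0.07, 0.071]
wrist_force: [-3.1, -2.2, 0.4]
width: -0.1
```

>>> {"op": "arm_command", "data": {"deltas": [[[0.005, 0, 0, 0], [0.008, 0, 0, 0], [0.008, 0, 0, 0]]]}}

```text
clock: 22.3
position: [446.1, -422.9, 96.4]
tool_rot: [-1.57, -0.069, 0.072]
wrist_force: [-9.1, -2.3, 2.3]
width: -0.2
```

```bash
python3 pin.py 13 -67 -30
```

```text
22.3 [ 446.13251614 -422.90751729   96.43714636] [ -71.2826202  -138.26031522] [-9.05303558 -2.33549098  2.29534637]
scene 13 [ -65.8 -151.2] [ -50.7 -143.3] [ -57.4 -147. ]
side 116 [ -62.7 -146.8] [ -44.7 -134. ] [ -51.7 -142.6]
```

>>> {"op": "arm_command", "data": {"deltas": [[[0.004, 0, 0, 0], [0.006, 0, 0, 0], [0.006, 0, 0, 0]]]}}

```text
clock: 22.7
position: [446.4, -422.9, 96.5]
tool_rot: [-1.569, -0.068, 0.072]
wrist_force: [-13.7, -2.2, 4.2]
width: 0.1
```

>>> {"op": "arm_command", "data": {"deltas": [[[-0.04, 0, 0, 0], [-0.1, 0, 0, 0], [-0.15, -0.05, 0, 0], [-0.15, -0.4, 0, 0], [-0.15, -0.8, 0, 0]]]}}

```text
clock: 23.2
position: [428.7, -423.7, 192.6]
tool_rot: [-1.567, -0.069, 0.072]
wrist_force: [0.5, -0.5, 0.6]
width: 0.1
```

>>> {"op": "arm_command", "data": {"deltas": [[[0, -0.3, -0.4, 0], [0, -0.3, -0.7, 0], [0, -0.3, -1, 0], [0, -0.3, -1, 0]]]}}

```text
clock: 23.6
position: [439.7, -547.0, 228.0]
tool_rot: [-1.57, -0.069, 0.069]
wrist_force: [1.0, 0.8, -0.9]
width: -0.2
```

```bash
python3 hd.py 14 x; python3 pin.py 14b
python3 - <<'E'
from h import *
s=dict(np.load('pics/side14.npz'));a=dict(np.load('pics/scene14.npz'))
def pn(s,bx):
    P=pts(s); g=s['color'].max(2); a,b,c,d=bx
    p=P[b:d,a:c].reshape(-1,3); m=g[b:d,a:c].ravel(); l=loc(p)
    k=(m<60)&(p[:,2]>72)&(p[:,2]<119)&(abs(l[:,1]+138)<25)&(abs(l[:,0]+55)<30); print(k.sum(),l[k].min(0).round(1),l[k].max(0).round(1),np.median(l[k],0).round(1))
B=((285,260,335,320),(235,235,290,300))
for f,b in(('s0',B[0]),('scene14',B[0]),('d0',B[1]),('side14',B[1])): print(f);pn(dict(np.load(f'pics/{f}.npz')),b)
cr=lambda s,a,b:cv2.resize(s['color'][b:b+150,a:a+100,::-1],(400,600),interpolation=cv2.INTER_CUBIC)
cv2.imwrite('pics/c14.png',np.hstack([cr(a,230,170),cr(s,220,150)]))
E
```

```text
23.6 [ 439.7 -547.   228. ] [ -88.8 -261.2] [ 1.   0.8 -0.9]
scene 98 45 min [-69.   -9.5] max [-56.5   5.3] amax 0.081 amin -0.162
scene 98 19 min [-67.6  -8.9] max [-56.5   5.3] amax 0.081 amin -0.152
scene 112 25 min [-69.   -9.5] max [-56.8   3.2] amax 0.047 amin -0.162
23.7 [ 440.00287618 -544.04409512  228.24395926] [ -88.27503174 -258.35569783] [-0.09691936  0.97755425  0.19105534]
scene 67 [ -57.  -146.4] [ -44.4 -131.9] [ -53.9 -140.8]
side 97 [ -57.6 -147. ] [ -44.8 -135.4] [ -51.3 -141.8]
s0
71 [ -57.3 -146.3] [ -45.3 -132.1] [ -53.5 -140.8]
scene14
66 [ -57.9 -145.6] [ -44.5 -131.9] [ -53.9 -140.3]
d0
98 [ -57.9 -146.8] [ -44.7 -133.6] [ -51.3 -141.7]
side14
96 [ -57.6 -146.4] [ -44.7 -135.1] [ -51.3 -141.8]
```

View pics/c14.png

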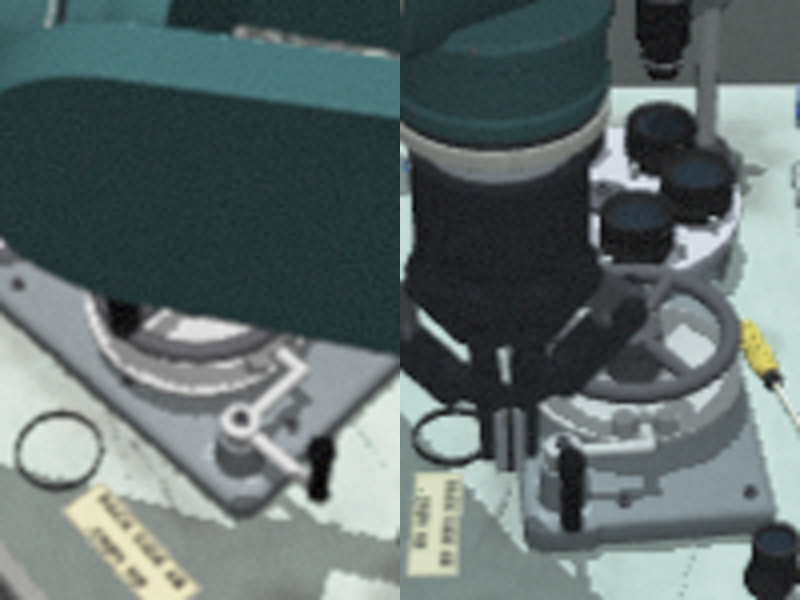

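The pawl pin is back at its starting position within measurement error, its tooth sits between the catch pins, and the robot touches nothing. Handing in.

```bash
python3 -c "
from workcell import hand_in; print(hand_in())"
```

```text
the job is handed in; nothing more can be done
None
```

I pushed the pawl clear, turned the hand wheel clockwise through one full turn by its handle, and pushed the pawl home again. I handed in at about 24 s.

- **Pawl release:** the closed fingers pushed the pin to about 0.37 rad, past the 0.28 rad needed to clear the catch pins.
- **Wheel turn:** readings during the main push stayed at or below about 8 N. The first stop measured about 0.06 rad short of one turn, so I added one push of about 3 mm. After that it measured within about 0.02 rad of one turn.
- **Pawl home:** I pushed the pin until the force rose to about 14 N against the stop.
- **Last checks:**
  - The pin sat within about 1 mm of its starting position in both views.
  - The handle was back at its starting place, but only the scene view showed it. The side view was blocked by the gripper.
  - In the last clear side view, before the final small push, the barrels had moved on by one nest.
  - The arm was clear of everything, with about 1 N at the wrist (sensor noise).
- **Not checked:** I did not measure the next barrel's offset from the station directly, or the final positions of the loose things. None of the moves came near those things.

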